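# Size a copper band on the stepped taper mandrel

## Robot

A 6-joint arm with a two-finger parallel gripper is mounted at the origin on the work surface. World frame = base frame: x ahead of the robot, y to its left, z up, the work surface at z = 0. Lengths are in mm, angles in rad, forces in N, time in s.
With the tool pointing down it reaches from about 350 to 875 mm from the base axis. Payload 4.2 kg.
Tool frame: the origin (TCP) lies at the very end of the fingers, on their centre line; the grasp point (between the pads) lies 19 mm behind it (ctrl.hold_point_z is the distance from the TCP to the grasp point, in mm); z points along the fingers, y is the direction in which the jaws open and shut (so a half turn about z gives the same grasp; the last joint's range is limited). The gripper opens to 87 mm and grips with 3 to 60 N. Pads are 19 mm wide; open, the fingers measure 117 mm over their backs; the gripper's body (75 mm by 190 mm) begins 51 mm behind the grasp point.
Start: joints at [-0.976, 0.385, 0.008, 0, -1.194, -0.259], TCP at [205.968, -590.065, 222.55] pointing down, gripper open.
Joint ranges: [-3.14, 3.14], [-1.21, 2.06], [-1.07, 1.41], [-3.16, 2.05], [-2.99, -0.16], [-3.1, 3.1]. Speed limits (rad/s): [2.79, 2.79, 3.14, 3.14, 3.14, 3.14].

## Interface

Orientations are given as [roll, pitch, yaw] about the fixed x, y, z axes, in that order (R = Rz(yaw) Ry(pitch) Rx(roll)).
In Python, from workcell import ctrl gives the robot as it stands.
- The arm moves only by the tool servo_tool, never from a script. Its argument "rows" is a list of rows, each an object of numbers: "x", "y", "z": the shift along the tool's x, y, z in cm; "yaw": the turn about the tool's z in degrees; "claw": the closure, from -1 (fully open) to 1 (shut). In form: [{"x": .., "y": .., "z": .., "yaw": .., "claw": ..}, ...]. A call has exactly 8 rows; each row is the pose to reach, as a shift and turn from the pose commanded when the call began, along the tool's axes at that moment; what a row does not reach only later rows make up. A row lasts 1/8 s, in which the tool goes at most 62.5 mm and 10.7 degrees, less where a joint would pass 70% of its speed; a pose out of reach is approached as far as the arm can. A call with a gripper value outside its range is refused whole. The fingers move at their own pace and stop on an object; the grip force is fixed at half the most. Time passes only in rows, so rows that repeat a pose let the fingers close, or fill a call up. It gives the time, the measured TCP pose, the force and the opening at its end, in the units of the state.
- ctrl.read_state(): the state, without advancing time (a new reading comes with each control period).
- ctrl.read_camera(name): name is "side" or "top" or "wrist"; returns the picture (480x640x3 uint8, red, green, blue); there is no depth.
- ctrl.camera_info(name): a dict with "fx", "fy", "cx", "cy" (pixels), "dist_coeffs" ([k1, k2, p1, p2, k3] as OpenCV has them; the pictures are not rectified), "R" (3x3) and "t" (3): a world point X has camera coordinates R X + t. Camera axes: x right, y down, z forward; pixel columns grow to the right and rows downward; lengths in mm; the calibration is good to about 2 mm. A picture is of the moment at which its call begins: read the wrist's pose just before it. camera_info takes no time and is no camera call; for the wrist camera it gives the pose at the moment of the call.
- ctrl.job_done(): hands the job in, once; it reports no verdict.
The state is a dict: "clock": time; "joints": joint angles; "qvel": joint speeds; "joint_efforts": joint torques, N m; "tcp_pos": TCP position; "ee_rot": TCP orientation; "ft_force": force on the tool from outside, world axes, zero at the start; "torque": the same for the moment, N m; "finger_gap": finger opening in mm.
Only numpy, scipy, OpenCV 4.12 (cv2) and the standard library are available. Lean on these libraries where they do the work, as an engineer would, in place of code of your own. Each camera call takes 0.05 s, during which the arm holds its last target.

## Task

One copper band lies in the cradle, in line with the stepped taper mandrel; push it along the cradle and over the mandrel until it stops firmly and squarely against a coloured step, slowly, without ramming it. Then slide the black marker so that its white pointer lies on the patch of the same colour as the step that stopped the band. Leave the band where it stopped, and leave the two waiting bands and the other things alone.

Things in the scene. Friction and masses are not known exactly. Their poses are not given: they have to be found in the camera images.
- gauge: Fixed sizing gauge, grey base plate 300 x 320 x 12 mm. Origin: on the table, straight below the mandrel's nose tip; z up, y along the mandrel from thin nose to thick end (the push direction), x square to that. Axis of mandrel and of cradled bands: x = 0, z = 62 mm. Waiting rack: rails like the cradle's, axis at x = +125 mm. Marker track: x = -98 mm, top at z = 24 mm.
- mandrel_nose (a point): Tip of the mandrel's bare steel nose, axes as the gauge's. Nose radius 5 mm here, 13.5 mm at y = 40 mm, where the blue step begins. Cradle: two 12 mm polished steel rails along y (centres x = +-27, z = 35 mm), from y = -140 to +130 mm; a band in it is coaxial with the mandrel. Green headstock block: y = 130 to 165 mm, 75 mm wide, 106 mm high.
- marker (a joint): Position of the black sliding marker along its track, m, 0 to 0.14, growing towards the gauge's +y; starts at 0 to 0.015. The white pointer is over the middle of the blue patch at 0.040, yellow at 0.076, red at 0.112; each patch is 24 mm long in the sliding direction. Needs about 1.5 N and stays where it is left.
- marker_fin (a point): Centre of the marker's black upright fin: 34 mm across the track (gauge x), 12 mm along it (gauge y), 50 mm high (25 mm above and below this point). Same axes as the gauge. A white pointer at its foot reaches towards the mandrel over the coloured patches.
- band_a_center (a point): Centre of a copper band (thick wall): ring, outside diameter 64 mm, length 40 mm along its own y axis (its bore's axis, at the start along the gauge's y), bore diameter 32 mm, about 0.3 kg. One of the three bands, varying, lies in the cradle (gauge x near 0); the others wait in the rack (x near +125 mm). Sliding it takes about 1 N; pushed well above its axis it may tip.
- band_b_center (a point): Centre of a copper band (middling wall): ring, outside diameter 64 mm, length 40 mm along its own y axis (its bore's axis, at the start along the gauge's y), bore diameter 41 mm, about 0.27 kg. One of the three bands, varying, lies in the cradle (gauge x near 0); the others wait in the rack (x near +125 mm). Sliding it takes about 1 N; pushed well above its axis it may tip.
- band_c_center (a point): Centre of a copper band (thin wall): ring, outside diameter 64 mm, length 40 mm along its own y axis (its bore's axis, at the start along the gauge's y), bore diameter 50 mm, about 0.24 kg. One of the three bands, varying, lies in the cradle (gauge x near 0); the others wait in the rack (x near +125 mm). Sliding it takes about 1 N; pushed well above its axis it may tip.
- blue_face (a point): Centre of the flat face of the blue step that looks to the nose, on the mandrel's axis (y = 40 mm in the gauge's frame), same axes as the gauge. The step has radius 18 mm and is 30 mm long. A band stopped by this step has its centre 20 mm before it.
- blue_patch (a point): Middle of the blue patch beside the marker's track, 24 mm long along the track.
- yellow_face (a point): Centre of the flat face of the yellow step that looks to the nose, on the mandrel's axis (y = 70 mm in the gauge's frame), same axes as the gauge. The step has radius 22.5 mm and is 30 mm long. A band stopped by this step has its centre 20 mm before it.
- yellow_patch (a point): Middle of the yellow patch beside the marker's track, 24 mm long along the track.
- red_face (a point): Centre of the flat face of the red step that looks to the nose, on the mandrel's axis (y = 100 mm in the gauge's frame), same axes as the gauge. The step has radius 27.5 mm and is 30 mm long. A band stopped by this step has its centre 20 mm before it.
- red_patch (a point): Middle of the red patch beside the marker's track, 24 mm long along the track.
- mug_left: Finished copper mug to the left of the gauge, 86 mm wide, 100 mm high, origin at the centre of its foot; leave alone.
- mug_right: Finished copper mug to the right of the gauge, 86 mm wide, 100 mm high, origin at the centre of its foot; leave alone.
- brush: Cleaning brush lying near the right mug; leave alone.
There are look-alikes about, which are no part of the job. What is shaped like the part that bears band_c_center but pink is not meant.

How it is judged:
By the outcome, as a careful person would: the job done as asked, in the order asked, and still so for the second after the job is handed in, with the robot touching nothing.
It also fails if it takes over 51 s, if anything falls off the work surface, if the arm or the gripper's body presses on something with over 40 N, if the wrist force passes 120 N, or if a joint passes its speed limit or range.

## Working session

There is one attempt and no reset: what is moved stays moved. The work goes in short steps, Python scripts to look and compute and a tool call to move; the robot and the scene stay as the last step left them, time stands still between calls to the robot, and variables do not carry over. Pictures are saved under pics/ and viewed, and the job is handed in when it is done.

Besides the shell and the picture viewer there is one more tool, called after "Call:" as name(argument=value, ...) on one line, values as JSON. servo_tool: Moves the arm, as the interface text tells. Its arguments: {"type":"object","properties":{"rows":{"type":"array","items":{"type":"object","properties":{"x":{"type":"number"},"y":{"type":"number"},"z":{"type":"number"},"yaw":{"type":"number"},"claw":{"type":"number"}}}}},"required":["rows"]}

```bash
mkdir -p pics; ls
cat > h.py <<'E'
import numpy as np,cv2
from workcell import ctrl
def snap(n,f):
    im=ctrl.read_camera(n); cv2.imwrite('pics/'+f,cv2.cvtColor(im,cv2.COLOR_RGB2BGR)); return im
E
python3 - <<'E'
from h import *
print(ctrl.read_state())
for n in('side','top','wrist'):
    print(n,ctrl.camera_info(n)); snap(n,n+'0.png')
E
```

```text
pics
{'clock': 0.0, 'joints': array([-9.76439827e-01,  3.85553199e-01,  6.62786081e-03, -4.88186039e-04,
       -1.19402075e+00, -2.58624808e-01]), 'qvel': array([-3.15294363e-04, -1.16399911e-03,  1.34754522e-03, -4.69095785e-04,
       -1.35569217e-03, -6.31686459e-05]), 'joint_efforts': array([-1.25155020e-03, -3.90663707e+01,  1.87399739e+01,  4.21970442e+00,
        1.11031780e-02, -1.69934683e-04]), 'tcp_pos': array([ 205.73988626, -589.52236825,  221.46404617]), 'ee_rot': array([ 3.13939836e+00, -1.11341821e-04, -2.80604094e+00]), 'ft_force': array([0.16971552, 0.33511826, 0.10545854]), 'torque': array([-0.00709104,  0.00386912, -0.01239398]), 'finger_gap': 87.01696336200861}
side {'fx': 456.785843419258, 'fy': 456.785843419258, 'cx': 313.95140661207205, 'cy': 235.20765139444947, 'dist_coeffs': array([0.03288823, 0.        , 0.        , 0.        , 0.        ]), 'R': array([[-0.78979403, -0.61310408, -0.01813238],
       [-0.38082739,  0.51332277, -0.76907102],
       [ 0.48082834, -0.60050239, -0.63890609]]), 't': array([ 443.16935457,  265.03497561, 1004.36861559])}
top {'fx': 474.127846329943, 'fy': 474.127846329943, 'cx': 320.89098785617097, 'cy': 232.6960893016296, 'dist_coeffs': array([0.01049517, 0.        , 0.        , 0.        , 0.        ]), 'R': array([[-0.0043673 , -0.99998851, -0.00197845],
       [-0.99750645,  0.00449581, -0.07043209],
       [ 0.07044018,  0.00166592, -0.99751461]]), 't': array([  12.98544961,  573.22864673, 1124.81662312])}
wrist {'fx': 349.39662779408366, 'fy': 349.39662779408366, 'cx': 329.5247394033867, 'cy': 245.31741478969116, 'dist_coeffs': array([0.01963538, 0.        , 0.        , 0.        , 0.        ]), 'R': array([[-0.32927525,  0.94423136,  0.00222316],
       [ 0.89927807,  0.31287942,  0.305623  ],
       [ 0.28788324,  0.10263333, -0.95215001]]), 't': array([624.24360561, -37.39229954, 392.98658174])}
```

View pics/top0.png

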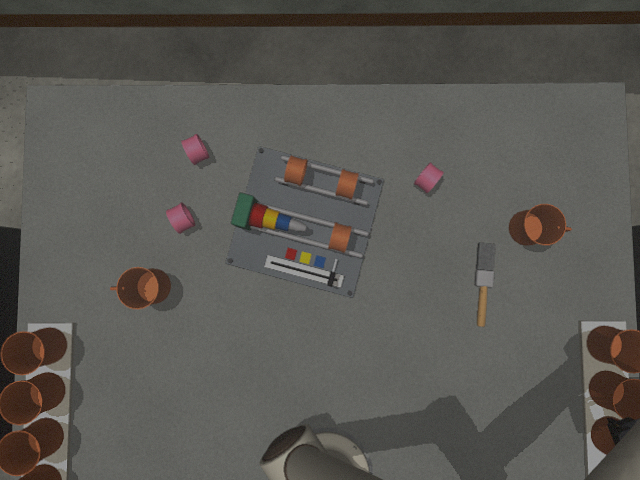

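View pics/side0.png

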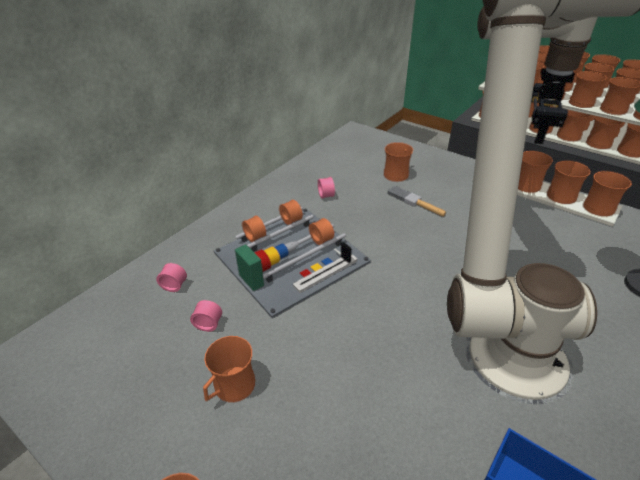

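View pics/wrist0.png

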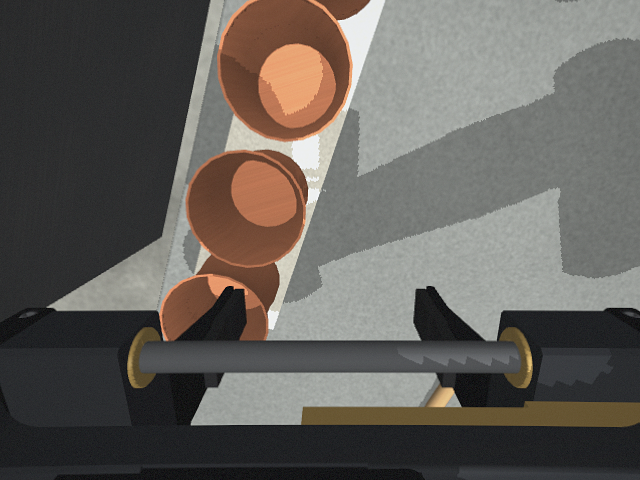

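The top view shows the gauge at about (305,220), with its headstock to the left. The cradled band is near (341,237), the rack bands near (296,171) and (347,183), and the marker near (334,277). I'll enlarge it.

Run:
```python
import cv2
t=cv2.imread('pics/top0.png')[140:305,215:400]
cv2.imwrite('pics/topz.png',cv2.resize(t,None,fx=4,fy=4,interpolation=cv2.INTER_CUBIC)[:600])
t=cv2.imread('pics/side0.png')[190:320,205:380]
cv2.imwrite('pics/sidez.png',cv2.resize(t,None,fx=4.5,fy=4.5,interpolation=cv2.INTER_CUBIC))
```

```text
(no output)
```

View pics/topz.png

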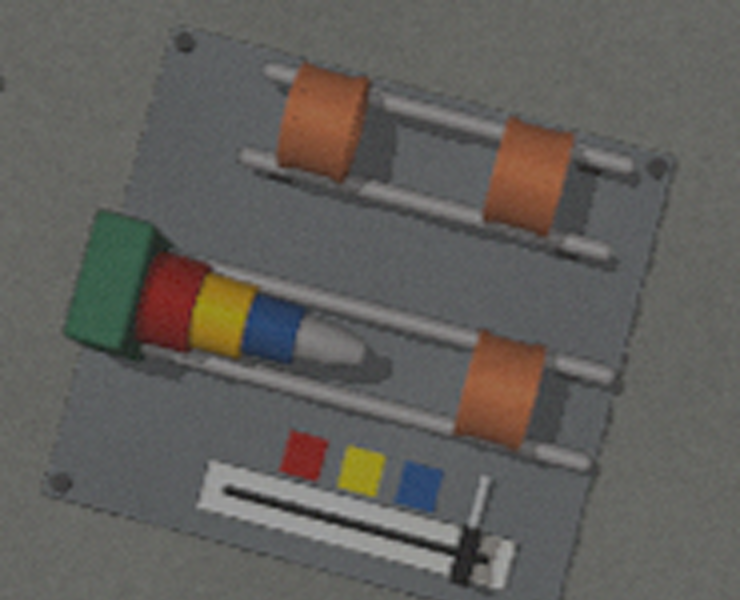

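View pics/sidez.png

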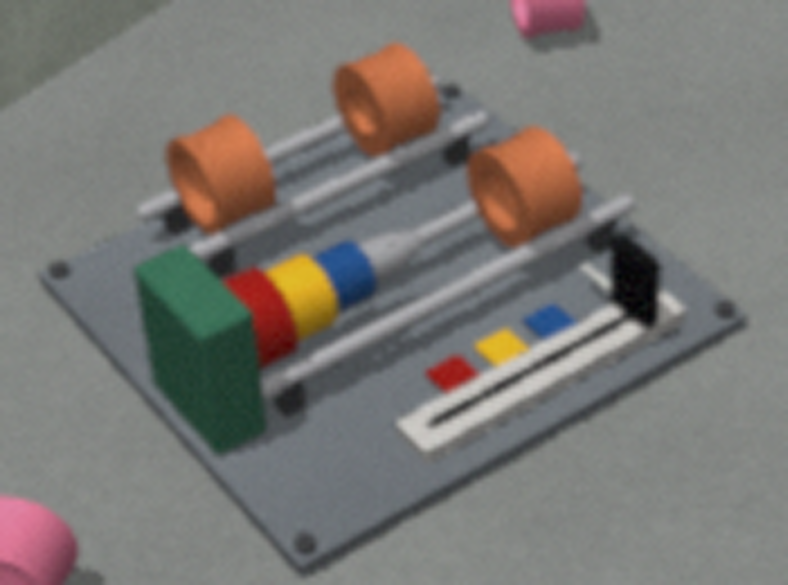

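```bash
cat >> h.py <<'E'
def ray(n,px,ci=None):
    c=ci or ctrl.camera_info(n); K=np.array([[c['fx'],0,c['cx']],[0,c['fy'],c['cy']],[0,0,1]])
    u=cv2.undistortPoints(np.array([[px]],float),K,np.array(c['dist_coeffs']))[0,0]
    R=np.array(c['R']);t=np.array(c['t'])
    return -R.T@t, R.T@np.array([u[0],u[1],1.])
def onz(n,px,z,ci=None):
    o,d=ray(n,px,ci); return o+d*(z-o[2])/d[2]
def proj(n,X,ci=None):
    c=ci or ctrl.camera_info(n); K=np.array([[c['fx'],0,c['cx']],[0,c['fy'],c['cy']],[0,0,1]])
    return cv2.projectPoints(np.array(X,float).reshape(-1,3),cv2.Rodrigues(np.array(c['R']))[0],np.array(c['t']),K,np.array(c['dist_coeffs']))[0][:,0]
E
python3 - <<'E'
from h import *
from scipy.optimize import least_squares
Z=lambda x,y:(215+(x-1.5)/4,140+(y-1.5)/4)
S=lambda x,y:(205+(x-1.7)/4.5,190+(y-1.7)/4.5)
obs=[('top',Z(97,212),(37.5,165,106)),('top',Z(158,222),(37.5,130,106)),('top',Z(65,330),(-37.5,165,106)),
('top',Z(125,348),(-37.5,130,106)),('top',Z(365,347),(0,0,62)),('top',Z(614,377),(27,-140,35)),('top',Z(590,464),(-27,-140,35)),
('side',S(137,268),(37.5,165,106)),('side',S(190,250),(37.5,130,106)),('side',S(249,312),(-37.5,130,106)),('side',S(204,334),(-37.5,165,106)),('side',S(632,205),(-27,-140,35))]
def T(p,X):
    c,s=np.cos(p[2]),np.sin(p[2]);return np.array([p[0]+c*X[0]-s*X[1],p[1]+s*X[0]+c*X[1],X[2]])
def f(p): return np.concatenate([proj(n,T(p,X))[0]-np.array(q) for n,q,X in obs])
r=least_squares(f,[560,50,0.2],x_scale=[10,10,.1],loss='soft_l1');print(r.x,np.degrees(r.x[2]));print(f(r.x).reshape(-1,2).round(1))
# compare by rays
def inv(X):
    d=np.array(X[:2])-r.x[:2];c,s=np.cos(r.x[2]),np.sin(r.x[2]);return np.round([c*d[0]+s*d[1],-s*d[0]+c*d[1]],1)
for nm,q,z in [('plate ul',(170,26),12),('plate ur',(677,165),12),('plate ll',(42,490),12),('red',(305,456),16),('yel',(362,471),16),('blue',(419,486),16),('fin',(467,555),80),('ptr',(482,500),27),('fl',(455,578),74),
 ('bandTopR near',(545,348),62),('bandR far',(513,448),62),('bandL',(482,332),62),('bandLn',(455,434),62)]:
    print(nm,inv(onz('top',Z(*q),z)))
for nm,q,z in [('red',(452,373),12),('yel',(502,347),12),('blue',(549,322),12),('finTopL',(616,238),76),('finTopR',(656,262),76)]: print('side',nm,inv(onz('side',S(*q),z)))
st=ctrl.read_state();print(st['tcp_pos'],np.degrees(st['ee_rot']))
E
```

```text
[ 5.80726730e+02  4.35637392e+01 -2.68877109e-01] -15.405523578662578
[[ 0.7 -1.1]
 [ 0.4  0.5]
 [-0.5  1.5]
 [-0.4  1.1]
 [ 0.7  1.9]
 [-1.5 -0.3]
 [-1.3 -0.1]
 [-0.9 -1.6]
 [-0.5 -3.2]
 [ 2.1 -1.1]
 [-0.4  0.1]
 [-0.6 -0.8]]
plate ul [167.5 173.8]
plate ur [ 165.3 -149.4]
plate ll [-127.4  171.4]
red [-66.   22.9]
yel [-65.7 -12.7]
blue [-65.4 -48.3]
fin [-96.7 -85.3]
ptr [-63.8 -86.9]
fl [-111.2  -82.3]
bandTopR near [ 30.7 -98.4]
bandR far [-30.4 -95.5]
bandL [ 30.2 -60.6]
bandLn [-31.3 -60.9]
side red [-63.1  23.3]
side yel [-63.5 -12.9]
side blue [-63.5 -48.2]
side finTopL [-85.3 -80.5]
side finTopR [-115.6  -85.1]
[ 205.79401357 -589.66811823  221.72763215] [ 1.79904578e+02 -8.08067532e-03 -1.60768086e+02]
```

```bash
cat >> h.py <<'E'
G=np.array([580.7,43.6]); g=np.radians(-15.4)
def g2w(x,y,G=G,g=g):
    c,s=np.cos(g),np.sin(g);return np.array([G[0]+c*x-s*y,G[1]+s*x+c*y])
def w2g(X,G=G,g=g):
    d=np.array(X[:2])-G;c,s=np.cos(g),np.sin(g);return np.array([c*d[0]+s*d[1],-s*d[0]+c*d[1]])
def move(frm,yaw0,to,yaw1): # world mm, deg
    y=np.radians(yaw0);d=np.array(to)-np.array(frm)
    tx=np.array([np.cos(y),np.sin(y)]);ty=np.array([np.sin(y),-np.cos(y)])
    print('cm',np.round([d[:2]@tx/10,d[:2]@ty/10,-d[2]/10],2),'yaw',round(-(yaw1-yaw0),1))
E
python3 - <<'E'
from h import *
p=g2w(0,-130);print(p)
move([205.97,-590.07,222.5],-160.77,[*p,200],-105.4)
E
```

```text
[546.17770473 -81.73240255]
cm [-48.87  36.79   2.25] yaw -55.4
```

Call:
servo_tool(rows=[{"x": -2, "y": 1.5, "z": 0, "yaw": -3, "claw": -0.06}, {"x": -6, "y": 4.5, "z": 0, "yaw": -8, "claw": -0.06}, {"x": -10.5, "y": 7.9, "z": 0, "yaw": -14, "claw": -0.06}, {"x": -15, "y": 11.3, "z": 0, "yaw": -20, "claw": -0.06}, {"x": -19.5, "y": 14.7, "z": 0, "yaw": -26, "claw": -0.06}, {"x": -24, "y": 18.1, "z": 0, "yaw": -32, "claw": -0.06}, {"x": -28, "y": 21.1, "z": 0, "yaw": -37, "claw": -0.06}, {"x": -32, "y": 24.1, "z": 0, "yaw": -42, "claw": -0.06}])

```text
clock: 1.15
tcp_pos: [429.3, -255.4, 222.5]
ee_rot: [3.142, 0.0, -2.07]
ft_force: [0.5, -0.7, -0.6]
finger_gap: 46.2
```

Run:
```python
from h import *
y=np.radians(-160.77);tx=np.array([np.cos(y),np.sin(y)]);ty=np.array([np.sin(y),-np.cos(y)])
c=np.array([205.97,-590.07])-320*tx+241*ty;print(c)
move([*c,222.5],-118.77,[*g2w(0,-150),200],-105.4)
```

```text
[ 428.73927561 -257.12128046]
cm [-19.08  -2.32   2.25] yaw -13.4
```

Call:
servo_tool(rows=[{"x": -4, "y": -0.5, "z": 0.5, "yaw": -4, "claw": -0.06}, {"x": -8, "y": -1, "z": 1, "yaw": -8, "claw": -0.06}, {"x": -12, "y": -1.5, "z": 1.5, "yaw": -11, "claw": -0.06}, {"x": -15.5, "y": -1.9, "z": 2, "yaw": -13, "claw": -0.06}, {"x": -18, "y": -2.2, "z": 2.25, "yaw": -13.4, "claw": -0.06}, {"x": -19.1, "y": -2.3, "z": 2.25, "yaw": -13.4, "claw": -0.06}, {"x": -19.1, "y": -2.3, "z": 2.25, "yaw": -13.4, "claw": -0.06}, {"x": -19.1, "y": -2.3, "z": 2.25, "yaw": -13.4, "claw": -0.06}])

```text
clock: 2.15
tcp_pos: [540.3, -101.4, 200.2]
ee_rot: [3.142, -0.0, -1.84]
ft_force: [0.1, 0.4, -0.3]
finger_gap: 45.8
```

Run:
```python
from h import *
s=ctrl.read_state();print(s['tcp_pos'],np.degrees(s['ee_rot']),w2g(s['tcp_pos']),s['finger_gap'])
import pickle;pickle.dump(ctrl.camera_info('wrist'),open('w1.pkl','wb'))
snap('wrist','w1.png')
```

```text
[ 540.28087729 -101.3958465   200.24458069] [ 1.79998447e+02 -2.10177117e-03 -1.05420940e+02] [  -0.4633564  -150.52337455] 45.7930293440775
```

View pics/w1.png

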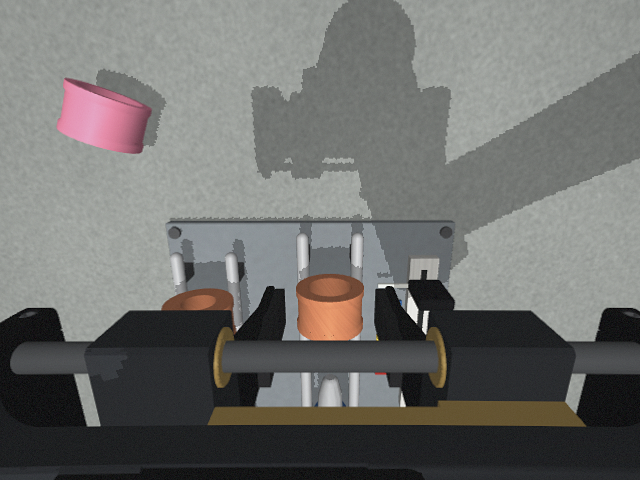

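Run:
```python
from h import *
import pickle;c=pickle.load(open('w1.pkl','rb'))
for nm,q,z in [('railL end',(302.5,234),38),('railR end',(357,234),38),('railL near',(307,400),41),('railR near',(354,400),41),('rack1',(177.5,254),38),('rack2',(231.5,254),38),
 ('plateL',(167,221),12),('plateR',(454,221),12),('scL',(175,232),12),('scR',(446,231),12),('bandL',(297,286),62),('bandR',(363,286),62),('bandtop rear',(330,276),94),('fin top l',(410,281),74),('fin top r',(445,281),74),('fin fr',(452,307),74),('nose',(330,378),65)]:
    print(nm,onz('wrist',q,z,c).round(1),w2g(onz('wrist',q,z,c)).round(1))
im=cv2.imread('pics/w1.png')[215:330,290:470]
cv2.imwrite('pics/w1z.png',cv2.resize(im,None,fx=4.4,fy=4.4,interpolation=cv2.INTER_CUBIC))
```

```text
railL end [ 567.6 -100.7   38. ] [  25.7 -142.6]
railR end [516.8 -86.6  38. ] [ -27.  -142.5]
railL near [618.2  85.6  41. ] [25.  50.4]
railR near [567.3  99.7  41. ] [-27.8  50.5]
rack1 [ 691.6 -113.7   38. ] [ 148.7 -122.2]
rack2 [640.7 -99.6  38. ] [  95.9 -122.2]
plateL [ 701.7 -144.3   12. ] [ 166.5 -149. ]
plateR [417.2 -65.8  12. ] [-128.6 -148.9]
scL [ 698.4 -131.3   12. ] [ 160.  -137.3]
scR [426.9 -57.4  12. ] [-121.5 -138.2]
bandL [583.6 -59.5  62. ] [ 30.1 -98.7]
bandR [523.8 -43.   62. ] [-31.9 -98.6]
bandtop rear [547.5 -74.   94. ] [  -0.8 -122.2]
fin top l [481.8 -42.2  74. ] [ -72.6 -109. ]
fin top r [451.6 -33.9  74. ] [-103.9 -109. ]
fin fr [449.9  -6.5  74. ] [-112.8  -83.1]
nose [580.4  45.7  65. ] [-0.8  2. ]
```

View pics/w1z.png

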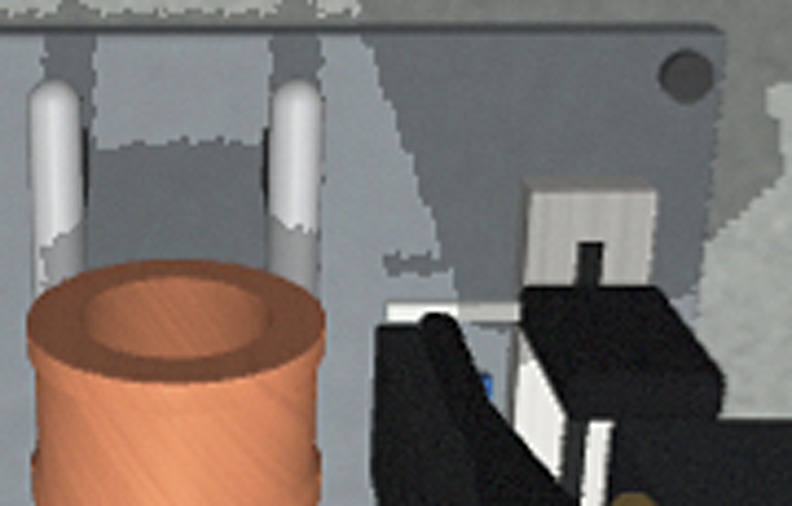

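Call:
servo_tool(rows=[{"x": -0.8, "y": -0.04, "z": 2.5, "yaw": 0, "claw": -0.06}, {"x": -1.6, "y": -0.04, "z": 5.5, "yaw": 0, "claw": -0.06}, {"x": -2.5, "y": -0.04, "z": 8.5, "yaw": 0, "claw": -0.06}, {"x": -2.5, "y": -0.04, "z": 11, "yaw": 0, "claw": -0.06}, {"x": -2.5, "y": -0.04, "z": 13, "yaw": 0, "claw": -0.06}, {"x": -2.5, "y": -0.04, "z": 14.4, "yaw": 0, "claw": -0.06}, {"x": -2.5, "y": -0.04, "z": 15.2, "yaw": 0, "claw": -0.06}, {"x": -2.5, "y": -0.04, "z": 15.2, "yaw": 0, "claw": -0.06}])

```text
clock: 3.2
tcp_pos: [547.7, -77.0, 47.9]
ee_rot: [3.141, -0.0, -1.839]
ft_force: [0.1, 0.7, -0.5]
finger_gap: 46.0
```

Run:
```python
from h import *
s=ctrl.read_state();print(s['tcp_pos'],np.degrees(s['ee_rot']),w2g(s['tcp_pos']),s['finger_gap'],s['ft_force'])
snap('wrist','w2.png')
```

```text
[547.6574355  -76.95206601  47.9402229 ] [ 1.79980899e+02 -1.25561874e-02 -1.05379472e+02] [   0.15715403 -124.99834795] 46.04183516869183 [ 0.07309003  0.72528147 -0.49271771]
```

View pics/w2.png

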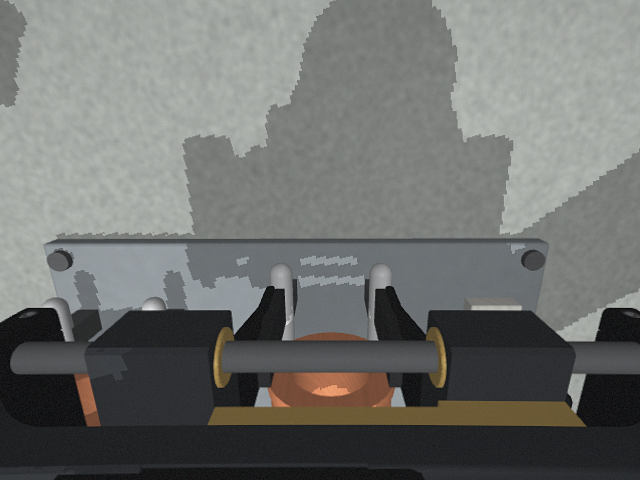

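Call:
servo_tool(rows=[{"x": -0.2, "y": -0.05, "z": 0, "yaw": 0, "claw": -0.06}, {"x": -0.5, "y": -0.05, "z": 0, "yaw": 0, "claw": -0.06}, {"x": -0.8, "y": -0.05, "z": 0, "yaw": 0, "claw": -0.06}, {"x": -1.1, "y": -0.05, "z": 0, "yaw": 0, "claw": -0.06}, {"x": -1.4, "y": -0.05, "z": 0, "yaw": 0, "claw": -0.06}, {"x": -1.6, "y": -0.05, "z": 0, "yaw": 0, "claw": -0.06}, {"x": -1.8, "y": -0.05, "z": 0, "yaw": 0, "claw": -0.06}, {"x": -2.1, "y": -0.05, "z": 0, "yaw": 0, "claw": -0.06}])

```text
clock: 4.25
tcp_pos: [553.7, -56.7, 48.1]
ee_rot: [3.141, -0.0, -1.839]
ft_force: [-0.3, -1.4, 0.9]
finger_gap: 46.0
```

Call:
servo_tool(rows=[{"x": -0.3, "y": 0, "z": 0, "yaw": 0, "claw": -0.06}, {"x": -0.6, "y": 0, "z": 0, "yaw": 0, "claw": -0.06}, {"x": -0.9, "y": 0, "z": 0, "yaw": 0, "claw": -0.06}, {"x": -1.2, "y": 0, "z": 0, "yaw": 0, "claw": -0.06}, {"x": -1.5, "y": 0, "z": 0, "yaw": 0, "claw": -0.06}, {"x": -1.8, "y": 0, "z": 0, "yaw": 0, "claw": -0.06}, {"x": -2.1, "y": 0, "z": 0, "yaw": 0, "claw": -0.06}, {"x": -2.4, "y": 0, "z": 0, "yaw": 0, "claw": -0.06}])

```text
clock: 5.25
tcp_pos: [560.2, -33.2, 48.0]
ee_rot: [3.141, -0.0, -1.839]
ft_force: [-0.2, -1.1, 1.0]
finger_gap: 45.6
```

Run:
```python
from h import *
s=ctrl.read_state();print(s['tcp_pos'],np.degrees(s['ee_rot']),w2g(s['tcp_pos']),s['finger_gap'],s['ft_force'])
im=snap('side','s3.png')
t=cv2.imread('pics/s3.png')[180:310,205:380]
cv2.imwrite('pics/s3z.png',cv2.resize(t,None,fx=4.5,fy=4.5,interpolation=cv2.INTER_CUBIC))
```

```text
[560.17154561 -33.24349075  48.00951119] [ 1.79993994e+02 -2.86288603e-03 -1.05357984e+02] [  0.61487053 -79.53591292] 45.61787062165552 [-0.21350327 -1.09436769  0.95096967]
```

View pics/s3z.png

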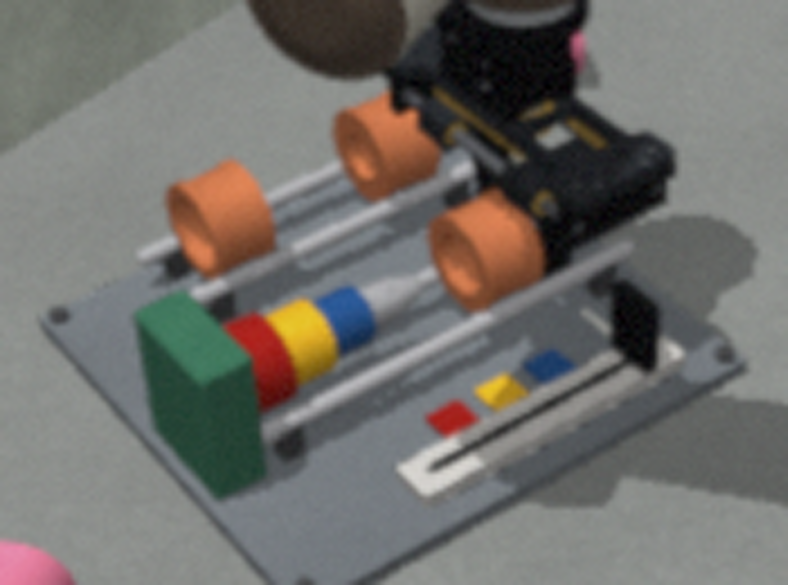

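Call:
servo_tool(rows=[{"x": -0.35, "y": -0.02, "z": 0, "yaw": 0, "claw": -0.06}, {"x": -0.7, "y": -0.04, "z": 0, "yaw": 0, "claw": -0.06}, {"x": -1.05, "y": -0.05, "z": 0, "yaw": 0, "claw": -0.06}, {"x": -1.4, "y": -0.06, "z": 0, "yaw": 0, "claw": -0.06}, {"x": -1.75, "y": -0.07, "z": 0, "yaw": 0, "claw": -0.06}, {"x": -2.1, "y": -0.08, "z": 0, "yaw": 0, "claw": -0.06}, {"x": -2.45, "y": -0.09, "z": 0, "yaw": 0, "claw": -0.06}, {"x": -2.8, "y": -0.1, "z": 0, "yaw": 0, "claw": -0.06}])

```text
clock: 6.3
tcp_pos: [568.6, -6.5, 48.1]
ee_rot: [3.142, -0.0, -1.839]
ft_force: [-1.8, -0.6, -0.2]
finger_gap: 46.2
```

Call:
servo_tool(rows=[{"x": -0.35, "y": 0, "z": 0, "yaw": 0, "claw": -0.06}, {"x": -0.7, "y": 0, "z": 0, "yaw": 0, "claw": -0.06}, {"x": -1.05, "y": 0, "z": 0, "yaw": 0, "claw": -0.06}, {"x": -1.4, "y": 0, "z": 0, "yaw": 0, "claw": -0.06}, {"x": -1.75, "y": 0, "z": 0, "yaw": 0, "claw": -0.06}, {"x": -2.1, "y": 0, "z": 0, "yaw": 0, "claw": -0.06}, {"x": -2.45, "y": 0, "z": 0, "yaw": 0, "claw": -0.06}, {"x": -2.8, "y": 0, "z": 0, "yaw": 0, "claw": -0.06}])

```text
clock: 7.3
tcp_pos: [576.0, 20.5, 48.1]
ee_rot: [3.142, -0.0, -1.839]
ft_force: [-1.2, -1.3, -0.6]
finger_gap: 46.5
```

Call:
servo_tool(rows=[{"x": -0.3, "y": 0, "z": 0, "yaw": 0, "claw": -0.06}, {"x": -0.5, "y": 0, "z": 0, "yaw": 0, "claw": -0.06}, {"x": -0.7, "y": 0, "z": 0, "yaw": 0, "claw": -0.06}, {"x": -0.9, "y": 0, "z": 0, "yaw": 0, "claw": -0.06}, {"x": -1.1, "y": 0, "z": 0, "yaw": 0, "claw": -0.06}, {"x": -1.3, "y": 0, "z": 0, "yaw": 0, "claw": -0.06}, {"x": -1.5, "y": 0, "z": 0, "yaw": 0, "claw": -0.06}, {"x": -1.7, "y": 0, "z": 0, "yaw": 0, "claw": -0.06}])

```text
clock: 8.3
tcp_pos: [580.5, 36.8, 48.1]
ee_rot: [-3.142, 0.0, -1.839]
ft_force: [0.2, -1.4, 0.1]
finger_gap: 46.1
```

Run:
```python
from h import *
s=ctrl.read_state();print(s['tcp_pos'],np.degrees(s['ee_rot']),w2g(s['tcp_pos']),s['finger_gap'],s['ft_force'])
```

```text
[580.50960067  36.82852795  48.07396164] [-1.79997601e+02  5.87083681e-04 -1.05358493e+02] [ 1.61464271 -6.57890679] 46.05338377104644 [ 0.21780708 -1.41394917  0.1055663 ]
```

Call:
servo_tool(rows=[{"x": -0.2, "y": 0.04, "z": 0, "yaw": 0, "claw": -0.06}, {"x": -0.4, "y": 0.08, "z": 0, "yaw": 0, "claw": -0.06}, {"x": -0.6, "y": 0.12, "z": 0, "yaw": 0, "claw": -0.06}, {"x": -0.8, "y": 0.15, "z": 0, "yaw": 0, "claw": -0.06}, {"x": -1.0, "y": 0.17, "z": 0, "yaw": 0, "claw": -0.06}, {"x": -1.2, "y": 0.18, "z": 0, "yaw": 0, "claw": -0.06}, {"x": -1.4, "y": 0.19, "z": 0, "yaw": 0, "claw": -0.06}, {"x": -1.6, "y": 0.2, "z": 0, "yaw": 0, "claw": -0.06}])

```text
clock: 9.3
tcp_pos: [582.8, 52.7, 48.0]
ee_rot: [3.142, -0.0, -1.839]
ft_force: [-0.6, -1.8, 0.7]
finger_gap: 46.2
```

Call:
servo_tool(rows=[{"x": -0.1, "y": 0, "z": 0, "yaw": 0, "claw": -0.06}, {"x": -0.2, "y": 0, "z": 0, "yaw": 0, "claw": -0.06}, {"x": -0.3, "y": 0, "z": 0, "yaw": 0, "claw": -0.06}, {"x": -0.4, "y": 0, "z": 0, "yaw": 0, "claw": -0.06}, {"x": -0.5, "y": 0, "z": 0, "yaw": 0, "claw": -0.06}, {"x": -0.6, "y": 0, "z": 0, "yaw": 0, "claw": -0.06}, {"x": -0.7, "y": 0, "z": 0, "yaw": 0, "claw": -0.06}, {"x": -0.75, "y": 0, "z": 0, "yaw": 0, "claw": -0.06}])

```text
clock: 10.3
tcp_pos: [584.8, 59.9, 48.0]
ee_rot: [3.142, -0.0, -1.839]
ft_force: [0.8, -1.7, 1.0]
finger_gap: 46.2
```

Run:
```python
from h import *
s=ctrl.read_state();print(s['tcp_pos'],np.degrees(s['ee_rot']),w2g(s['tcp_pos']),s['finger_gap'],s['ft_force'])
im=snap('side','s4.png')
t=cv2.imread('pics/s4.png')[180:310,205:380]
cv2.imwrite('pics/s4z.png',cv2.resize(t,None,fx=4.5,fy=4.5,interpolation=cv2.INTER_CUBIC))
```

```text
[584.76528603  59.94033612  48.04843261] [ 1.79998917e+02 -7.17869952e-04 -1.05356586e+02] [-0.41995264 16.83320453] 46.161294135430616 [ 0.82350789 -1.67934962  0.95587182]
```

View pics/s4z.png

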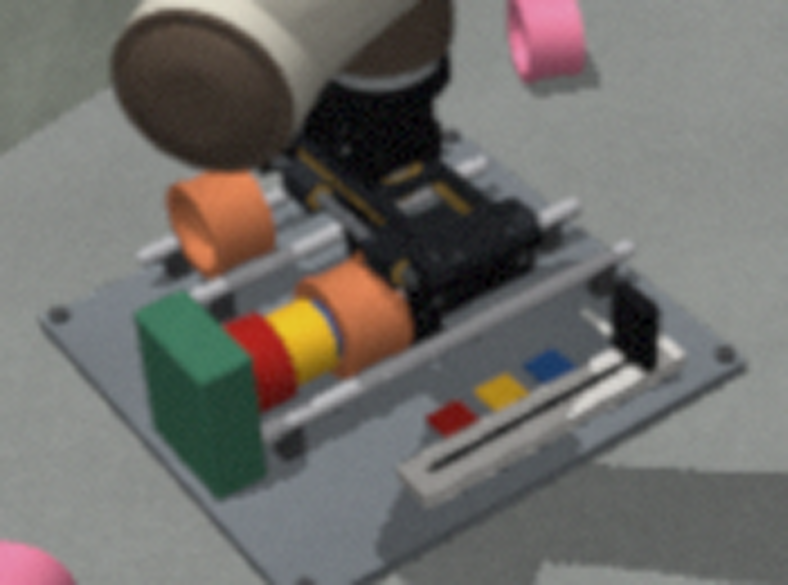

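Call:
servo_tool(rows=[{"x": -0.05, "y": 0, "z": 0, "yaw": 0, "claw": -0.06}, {"x": -0.1, "y": 0, "z": 0, "yaw": 0, "claw": -0.06}, {"x": -0.15, "y": 0, "z": 0, "yaw": 0, "claw": -0.06}, {"x": -0.2, "y": 0, "z": 0, "yaw": 0, "claw": -0.06}, {"x": -0.25, "y": 0, "z": 0, "yaw": 0, "claw": -0.06}, {"x": -0.3, "y": 0, "z": 0, "yaw": 0, "claw": -0.06}, {"x": -0.35, "y": 0, "z": 0, "yaw": 0, "claw": -0.06}, {"x": -0.38, "y": 0, "z": 0, "yaw": 0, "claw": -0.06}])

```text
clock: 11.35
tcp_pos: [585.8, 63.6, 48.0]
ee_rot: [3.142, -0.0, -1.839]
ft_force: [-0.6, -1.2, 0.1]
finger_gap: 46.4
```

Call:
servo_tool(rows=[{"x": -0.03, "y": 0, "z": 0, "yaw": 0, "claw": -0.06}, {"x": -0.06, "y": 0, "z": 0, "yaw": 0, "claw": -0.06}, {"x": -0.09, "y": 0, "z": 0, "yaw": 0, "claw": -0.06}, {"x": -0.12, "y": 0, "z": 0, "yaw": 0, "claw": -0.06}, {"x": -0.15, "y": 0, "z": 0, "yaw": 0, "claw": -0.06}, {"x": -0.18, "y": 0, "z": 0, "yaw": 0, "claw": -0.06}, {"x": -0.2, "y": 0, "z": 0, "yaw": 0, "claw": -0.06}, {"x": -0.2, "y": 0, "z": 0, "yaw": 0, "claw": -0.06}])

```text
clock: 12.35
tcp_pos: [585.9, 64.4, 48.0]
ee_rot: [3.141, -0.002, -1.839]
ft_force: [-0.6, -6.4, -0.1]
finger_gap: 46.4
```

Call:
servo_tool(rows=[{"x": -0.02, "y": 0, "z": 0, "yaw": 0, "claw": -0.06}, {"x": -0.04, "y": 0, "z": 0, "yaw": 0, "claw": -0.06}, {"x": -0.06, "y": 0, "z": 0, "yaw": 0, "claw": -0.06}, {"x": -0.08, "y": 0, "z": 0, "yaw": 0, "claw": -0.06}, {"x": -0.1, "y": 0, "z": 0, "yaw": 0, "claw": -0.06}, {"x": -0.1, "y": 0, "z": 0, "yaw": 0, "claw": -0.06}, {"x": -0.1, "y": 0, "z": 0, "yaw": 0, "claw": -0.06}, {"x": -0.1, "y": 0, "z": 0, "yaw": 0, "claw": -0.06}])

```text
clock: 13.35
tcp_pos: [585.9, 64.4, 48.0]
ee_rot: [3.14, -0.003, -1.839]
ft_force: [0.5, -8.6, 1.3]
finger_gap: 46.2
```

Run:
```python
from h import *
s=ctrl.read_state();print(s['tcp_pos'],np.degrees(s['ee_rot']),w2g(s['tcp_pos']),s['finger_gap'],s['ft_force'])
im=snap('side','s5.png')
t=cv2.imread('pics/s5.png')[180:310,205:380]
cv2.imwrite('pics/s5z.png',cv2.resize(t,None,fx=4.5,fy=4.5,interpolation=cv2.INTER_CUBIC))
```

```text
[585.91263772  64.44228685  48.01067319] [ 1.79924881e+02 -1.70259287e-01 -1.05380797e+02] [-0.50931671 21.4782008 ] 46.181844963655415 [ 0.53830262 -8.61644426  1.29883441]
```

View pics/s5z.png

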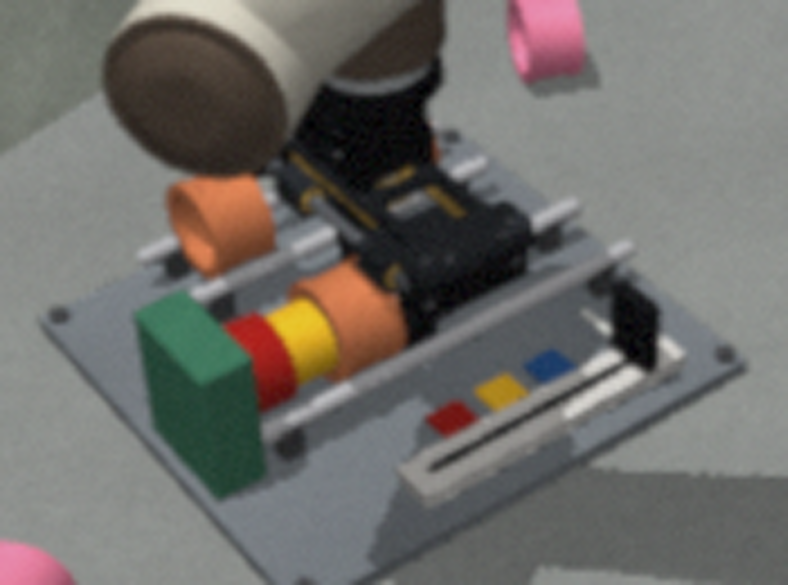

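Call:
servo_tool(rows=[{"x": 0.3, "y": 0, "z": 0, "yaw": 0, "claw": -0.06}, {"x": 0.8, "y": 0, "z": 0, "yaw": 0, "claw": -0.06}, {"x": 1.8, "y": 0, "z": 0, "yaw": 0, "claw": -0.06}, {"x": 3.3, "y": 0, "z": 0, "yaw": 0, "claw": -0.06}, {"x": 5, "y": 0, "z": -1, "yaw": 0, "claw": -0.06}, {"x": 6.5, "y": 0, "z": -3, "yaw": 0, "claw": -0.06}, {"x": 8, "y": 0, "z": -5, "yaw": 0, "claw": -0.06}, {"x": 9, "y": 0, "z": -7, "yaw": 0, "claw": 0.2}])

```text
clock: 14.4
tcp_pos: [562.2, -21.9, 119.5]
ee_rot: [-3.141, 0.0, -1.84]
ft_force: [-0.5, 0.0, 0.1]
finger_gap: 42.0
```

Run:
```python
from h import *
s=ctrl.read_state();print(s['tcp_pos'],np.degrees(s['ee_rot']),w2g(s['tcp_pos']),s['finger_gap'],s['ft_force'])
for n in('top','side'):
    snap(n,n+'6.png')
t=cv2.imread('pics/top6.png')[140:290,215:400]
cv2.imwrite('pics/t6z.png',cv2.resize(t,None,fx=4,fy=4,interpolation=cv2.INTER_CUBIC))
t=cv2.imread('pics/side6.png')[180:310,205:380]
cv2.imwrite('pics/s6z.png',cv2.resize(t,None,fx=4.5,fy=4.5,interpolation=cv2.INTER_CUBIC))
```

```text
[562.24380001 -21.92734333 119.47819321] [-1.79965054e+02  1.70942018e-02 -1.05423146e+02] [ -0.3923507  -68.07576737] 42.039465916516185 [-0.48225369  0.02092295  0.10090289]
```

View pics/t6z.png

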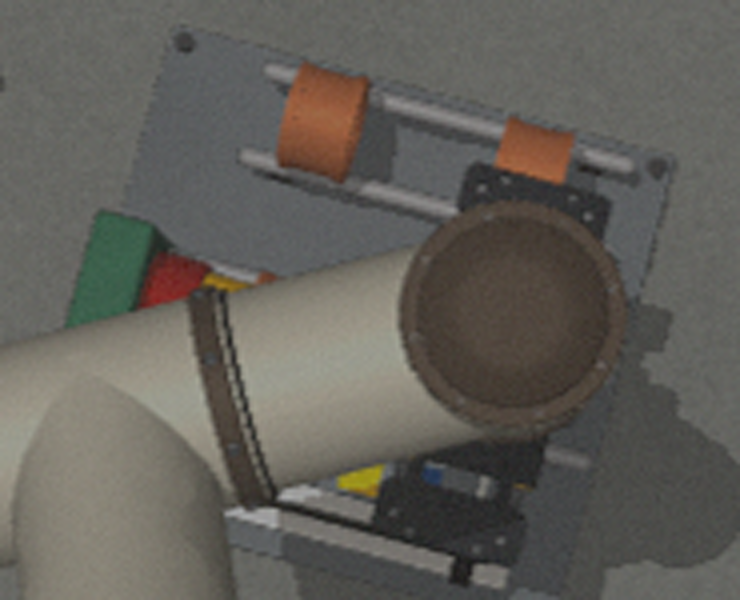

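View pics/s6z.png

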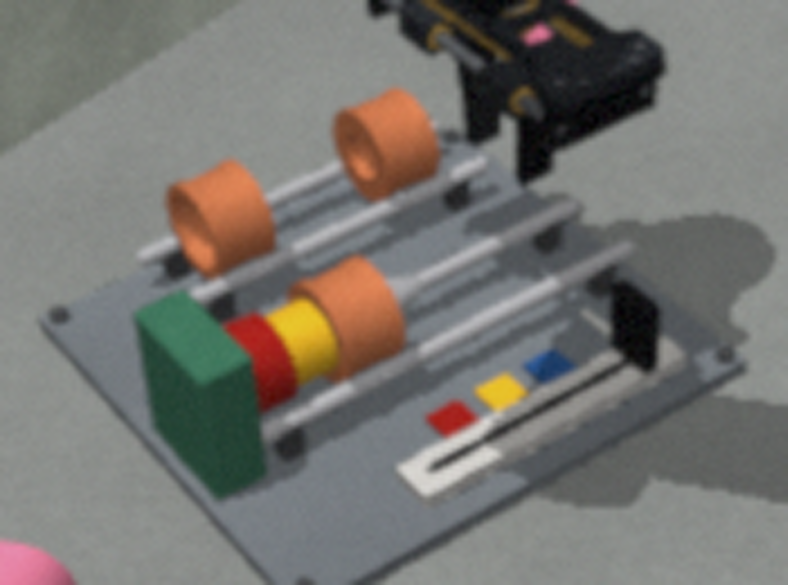

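Call:
servo_tool(rows=[{"x": 0.8, "y": 1, "z": 0, "yaw": 0, "claw": 1}, {"x": 1.8, "y": 3, "z": 0, "yaw": 0, "claw": 1}, {"x": 3, "y": 5.5, "z": 0, "yaw": 0, "claw": 1}, {"x": 4, "y": 8, "z": 0, "yaw": 0, "claw": 1}, {"x": 4.8, "y": 9.5, "z": 0, "yaw": 0, "claw": 1}, {"x": 4.8, "y": 9.8, "z": 0, "yaw": 0, "claw": 1}, {"x": 4.8, "y": 9.8, "z": 1, "yaw": 0, "claw": 1}, {"x": 4.8, "y": 9.8, "z": 2, "yaw": 0, "claw": 1}])

```text
clock: 15.5
tcp_pos: [456.1, -40.5, 97.2]
ee_rot: [-3.142, 0.0, -1.839]
ft_force: [-0.2, -0.4, -0.2]
finger_gap: 0.6
```

Run:
```python
from h import *
s=ctrl.read_state();print(s['tcp_pos'],np.degrees(s['ee_rot']),w2g(s['tcp_pos']),s['finger_gap'],s['ft_force'])
snap('side','side7.png')
t=cv2.imread('pics/side7.png')[180:310,225:400]
cv2.imwrite('pics/s7z.png',cv2.resize(t,None,fx=4.5,fy=4.5,interpolation=cv2.INTER_CUBIC))
snap('wrist','w7.png')
```

```text
[456.1053139 -40.4778319  97.1653241] [-1.79999128e+02  2.11302191e-03 -1.05354840e+02] [ -97.79378165 -114.14593244] 0.5790321146298247 [-0.18233748 -0.43800348 -0.19544584]
```

View pics/s7z.png

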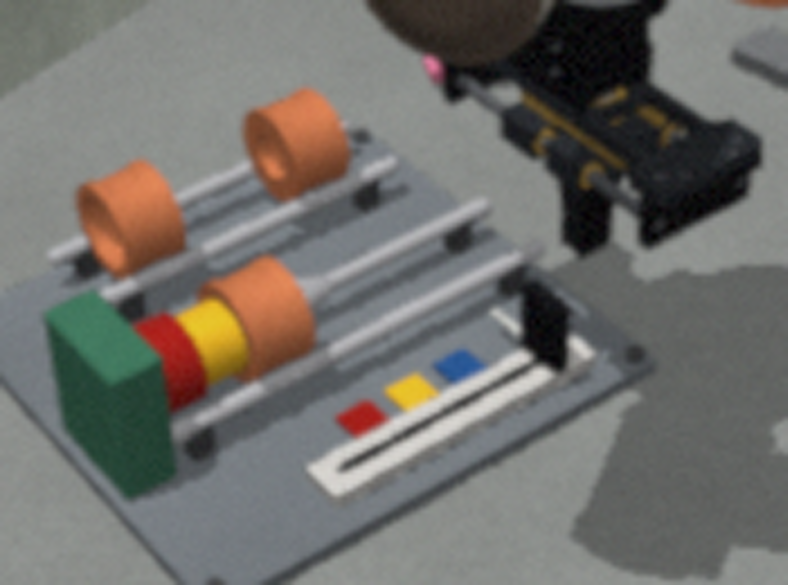

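View pics/w7.png

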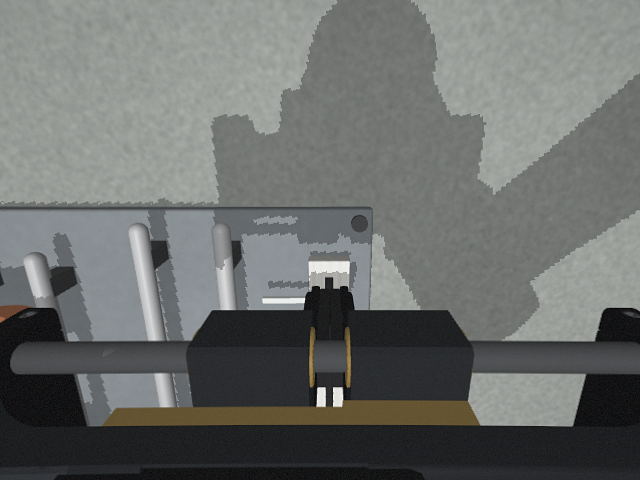

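Run:
```python
from h import *
for q,z in [((283,297),26),((283,303),26),((263,300),26),((329,261),24)]: print(w2g(onz('wrist',q,z)).round(1))
```

```text
[-64.9 -85.1]
[-64.7 -80.3]
[-50.1 -82.7]
[ -98.7 -112.5]
```

Call:
servo_tool(rows=[{"x": 0.2, "y": 0, "z": 0.7, "yaw": 0, "claw": 1}, {"x": 0.3, "y": 0, "z": 1.7, "yaw": 0, "claw": 1}, {"x": 0.3, "y": 0, "z": 2.9, "yaw": 0, "claw": 1}, {"x": 0.3, "y": 0, "z": 3.9, "yaw": 0, "claw": 1}, {"x": 0.3, "y": 0, "z": 4.7, "yaw": 0, "claw": 1}, {"x": 0.3, "y": 0, "z": 5.1, "yaw": 0, "claw": 1}, {"x": 0.1, "y": 0, "z": 5.1, "yaw": 0, "claw": 1}, {"x": -0.2, "y": 0, "z": 5.1, "yaw": 0, "claw": 1}])

```text
clock: 16.6
tcp_pos: [456.4, -38.5, 47.3]
ee_rot: [-3.141, 0.0, -1.839]
ft_force: [-0.5, 0.4, 0.4]
finger_gap: 0.2
```

Call:
servo_tool(rows=[{"x": -0.3, "y": 0, "z": 0, "yaw": 0, "claw": 1}, {"x": -0.6, "y": 0, "z": 0, "yaw": 0, "claw": 1}, {"x": -0.9, "y": 0, "z": 0, "yaw": 0, "claw": 1}, {"x": -1.3, "y": 0, "z": 0, "yaw": 0, "claw": 1}, {"x": -1.6, "y": 0, "z": 0, "yaw": 0, "claw": 1}, {"x": -2.0, "y": 0, "z": 0, "yaw": 0, "claw": 1}, {"x": -2.4, "y": 0, "z": 0, "yaw": 0, "claw": 1}, {"x": -2.8, "y": 0, "z": 0, "yaw": 0, "claw": 1}])

```text
clock: 17.6
tcp_pos: [463.4, -11.5, 47.1]
ee_rot: [3.141, -0.0, -1.839]
ft_force: [-0.1, -1.6, 0.2]
finger_gap: 0.5
```

Run:
```python
from h import *
s=ctrl.read_state();print(s['tcp_pos'],w2g(s['tcp_pos']),s['finger_gap'],s['ft_force'])
snap('side','side8.png')
t=cv2.imread('pics/side8.png')[180:310,225:400]
cv2.imwrite('pics/s8z.png',cv2.resize(t,None,fx=4.5,fy=4.5,interpolation=cv2.INTER_CUBIC))
```

```text
[463.44446345 -11.53469704  47.06103273] [-98.40416783 -84.29303307] 0.4548067228573611 [-0.07576917 -1.63041309  0.19114325]
```

View pics/s8z.png

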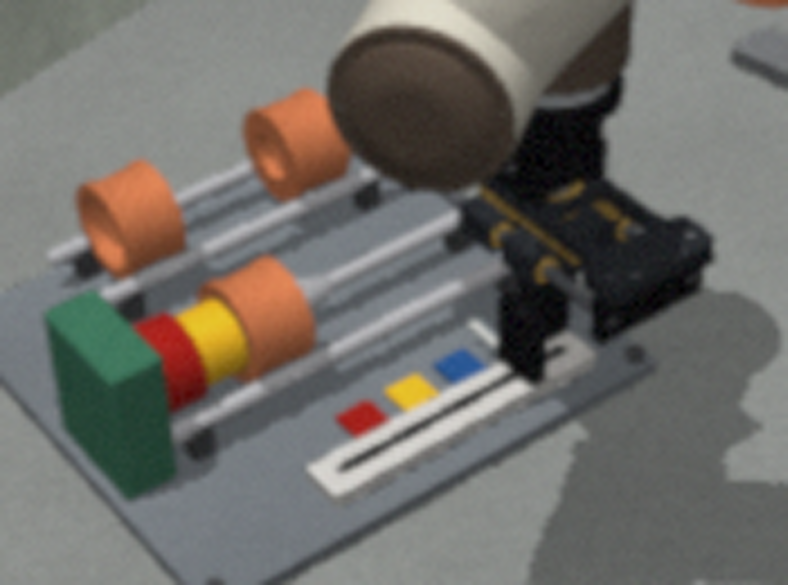

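Call:
servo_tool(rows=[{"x": -0.4, "y": 0, "z": 0, "yaw": 0, "claw": 1}, {"x": -0.8, "y": 0, "z": 0, "yaw": 0, "claw": 1}, {"x": -1.2, "y": 0, "z": 0, "yaw": 0, "claw": 1}, {"x": -1.6, "y": 0, "z": 0, "yaw": 0, "claw": 1}, {"x": -2.0, "y": 0, "z": 0, "yaw": 0, "claw": 1}, {"x": -2.4, "y": 0, "z": 0, "yaw": 0, "claw": 1}, {"x": -2.8, "y": 0, "z": 0, "yaw": 0, "claw": 1}, {"x": -3.2, "y": 0, "z": 0, "yaw": 0, "claw": 1}])

```text
clock: 18.65
tcp_pos: [471.9, 19.3, 47.0]
ee_rot: [3.141, -0.0, -1.839]
ft_force: [-0.5, -1.2, -0.7]
finger_gap: 0.5
```

Call:
servo_tool(rows=[{"x": -0.4, "y": 0, "z": 0, "yaw": 0, "claw": 1}, {"x": -0.8, "y": 0, "z": 0, "yaw": 0, "claw": 1}, {"x": -1.1, "y": 0, "z": 0, "yaw": 0, "claw": 1}, {"x": -1.4, "y": 0, "z": 0, "yaw": 0, "claw": 1}, {"x": -1.7, "y": 0, "z": 0, "yaw": 0, "claw": 1}, {"x": -1.9, "y": 0, "z": 0, "yaw": 0, "claw": 1}, {"x": -2.1, "y": 0, "z": 0, "yaw": 0, "claw": 1}, {"x": -2.2, "y": 0, "z": 0, "yaw": 0, "claw": 1}])

```text
clock: 19.65
tcp_pos: [477.6, 40.4, 47.0]
ee_rot: [3.141, -0.0, -1.839]
ft_force: [-0.9, -1.1, -0.5]
finger_gap: 0.2
```

Run:
```python
from h import *
s=ctrl.read_state();print(s['tcp_pos'],w2g(s['tcp_pos']),s['finger_gap'],s['ft_force'])
snap('side','side9.png')
t=cv2.imread('pics/side9.png')[180:310,225:400]
cv2.imwrite('pics/s9z.png',cv2.resize(t,None,fx=4.5,fy=4.5,interpolation=cv2.INTER_CUBIC))
```

```text
[477.64497597  40.40141044  46.99001175] [-98.50547003 -30.45063756] 0.20406497554313419 [-0.85189721 -1.10900327 -0.51267635]
```

View pics/s9z.png

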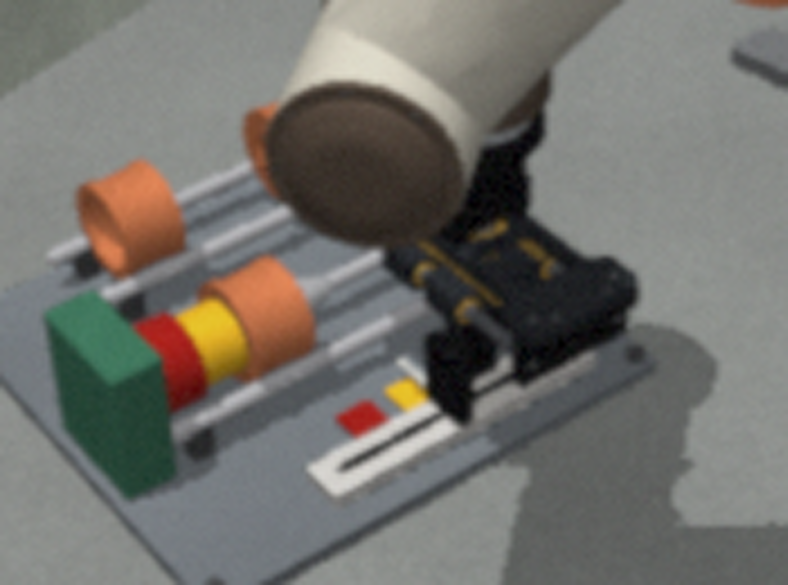

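Call:
servo_tool(rows=[{"x": -0.1, "y": 0, "z": 0, "yaw": 0, "claw": 1}, {"x": -0.2, "y": 0, "z": 0, "yaw": 0, "claw": 1}, {"x": -0.25, "y": 0, "z": 0, "yaw": 0, "claw": 1}, {"x": -0.25, "y": 0, "z": 0, "yaw": 0, "claw": 1}, {"x": 0.3, "y": 0, "z": 0, "yaw": 0, "claw": 1}, {"x": 1.3, "y": 0, "z": 0, "yaw": 0, "claw": 1}, {"x": 2.8, "y": 0, "z": 0, "yaw": 0, "claw": 1}, {"x": 5, "y": 0, "z": 0, "yaw": 0, "claw": 1}])

```text
clock: 20.7
tcp_pos: [464.4, -8.8, 47.2]
ee_rot: [-3.141, 0.0, -1.839]
ft_force: [0.0, -0.4, 0.0]
finger_gap: 0.2
```

Run:
```python
from h import *
s=ctrl.read_state();print(s['tcp_pos'],w2g(s['tcp_pos']),s['finger_gap'],s['ft_force'])
snap('side','side10.png')
t=cv2.imread('pics/side10.png')[190:300,225:355]
cv2.imwrite('pics/s10z.png',cv2.resize(t,None,fx=5,fy=5,interpolation=cv2.INTER_CUBIC))
```

```text
[464.39945904  -8.79228845  47.16017324] [-98.21172434 -81.39548463] 0.2141730246247867 [ 0.00639367 -0.3755277   0.00555685]
```

View pics/s10z.png

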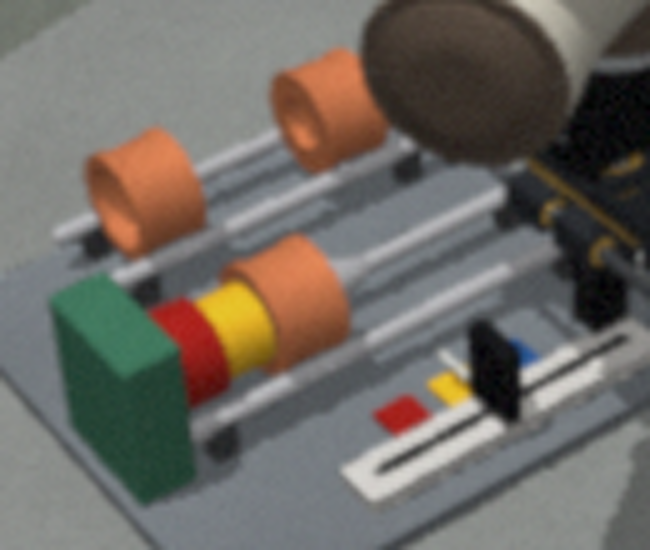

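Call:
servo_tool(rows=[{"x": 2, "y": 0, "z": -1, "yaw": 0, "claw": 1}, {"x": 5, "y": 0, "z": -3, "yaw": 0, "claw": 1}, {"x": 9, "y": 0, "z": -6, "yaw": 0, "claw": 1}, {"x": 13, "y": 0, "z": -9, "yaw": 0, "claw": 1}, {"x": 17, "y": 0, "z": -11, "yaw": 0, "claw": 1}, {"x": 21, "y": 0, "z": -12, "yaw": 0, "claw": 1}, {"x": 25, "y": 0, "z": -12, "yaw": 0, "claw": 1}, {"x": 28, "y": 0, "z": -12, "yaw": 0, "claw": 1}])

```text
clock: 21.75
tcp_pos: [389.3, -279.6, 167.3]
ee_rot: [-3.141, 0.0, -1.841]
ft_force: [0.2, 0.9, 0.4]
finger_gap: 0.3
```

Run:
```python
from h import *
s=ctrl.read_state();print(s['tcp_pos'],s['ft_force'],s['clock'])
for n in('top','side'): snap(n,n+'11.png')
t=cv2.imread('pics/top11.png')[140:290,215:400]
cv2.imwrite('pics/t11z.png',cv2.resize(t,None,fx=4,fy=4,interpolation=cv2.INTER_CUBIC))
t=cv2.imread('pics/side11.png')[190:300,225:355]
cv2.imwrite('pics/s11z.png',cv2.resize(t,None,fx=5,fy=5,interpolation=cv2.INTER_CUBIC))
```

```text
[ 389.28936141 -279.62789062  167.30009556] [0.18587141 0.93840586 0.37195409] 21.75
```

View pics/t11z.png

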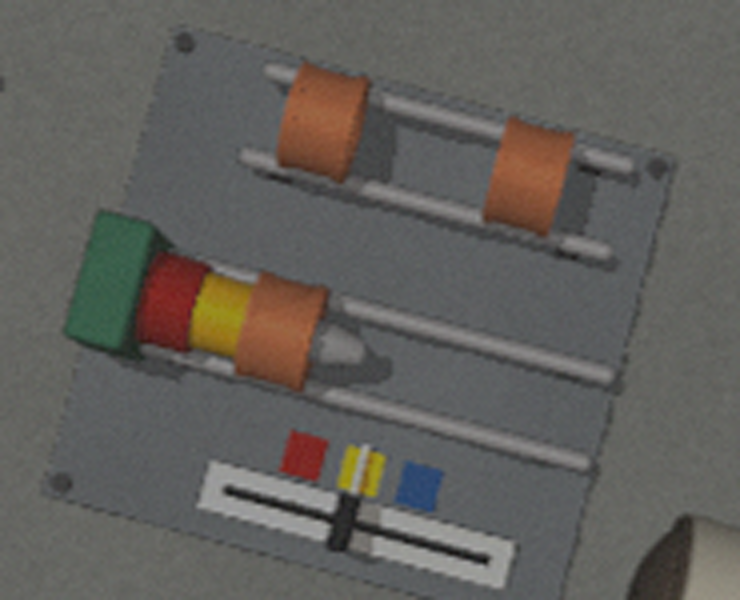

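View pics/s11z.png

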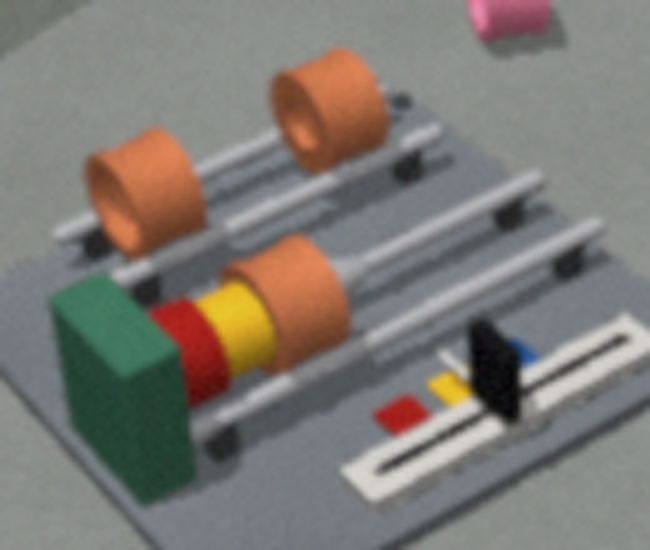

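The pointer lies in the middle of the yellow patch at about (362,470) in the enlarged top view. The band sits square against the yellow step, and the arm is clear, so I'll hand in.

Run:
```python
from h import *
print(ctrl.job_done())
```

```text
the job is handed in; nothing more can be done
None
```

I pushed the cradled band slowly over the mandrel until it stopped at the yellow step, then slid the marker's pointer onto the yellow patch. The job was handed in at about 22 s, and no verdict was reported.

- **Band:** It is the middling-wall one; its bore measured about 0.63 of its outside diameter. It passed the blue step freely and stopped at yellow with the push force rising to about 8.6 N. The tool stopped about 1 mm past the predicted point, which is within the measurement error. The last top and side pictures show it square against the step after I backed off.
- **Marker:** In the last top view the pointer lies over the middle of the yellow patch.
- **Other checks:** The two waiting bands look unmoved in the last pictures. I did not measure the mugs and brush again, but the arm did not go near them low down. At hand-in the arm was clear of everything.
- **Off plan:** I had one sideways axis reversed early in the push, so the tool drifted about 1.6 mm off centre. I corrected it before the band reached the yellow step.

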